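# Load the pattern plate and hold the index plunger out

## Robot

A 6-joint arm with a two-finger parallel gripper is mounted at the origin on the work surface; the furniture and walls round the work are solid. World frame = base frame: x ahead of the robot, y to its left, z up, the work surface at z = 0. Lengths are in m, angles in degrees, forces in N, time in s.
With the tool pointing down it reaches from about 0.25 to 0.725 m from the base axis. Payload 9.7 kg.
Tool frame: the origin (TCP) lies at the very end of the fingers, on their centre line; the grasp point (between the pads) lies tcp_to_grasp behind it (tcp_to_grasp is the distance from the TCP to the grasp point, in m); z points along the fingers, y is the direction in which the jaws open and shut (so a half turn about z gives the same grasp; the last joint's range is limited). The gripper opens to 85 mm and grips with 20 to 120 N. Pads are 22 mm wide; open, the fingers measure 114 mm over their backs; the gripper's body (76 mm by 85 mm) begins 54 mm behind the grasp point. The pads swing forward as they close: fully open they stand 13 mm farther back than shut.
Start: joints at [72.594, 4.979, 10.078, 95.1, 0, 90], TCP at [0.165, 0.525, 0.231] pointing down, gripper open.
Joint ranges: [-179.16, 179.16], [-48.56, 103.87], [-65.8, 70.77], [-126.05, 130.52], [-82.76, 87.17], [-180, 180]. Speed limits (degrees/s): [127.2, 127.2, 147.25, 180, 180, 180].

## Interface

Orientations are given as [roll, pitch, yaw] about the fixed x, y, z axes, in that order (R = Rz(yaw) Ry(pitch) Rx(roll)).
In Python, from workcell import * gives the robot as it stands. The module is installed in compiled form; this text tells all that it offers.
- The arm moves only by the shell command python3 -m pendant 'ROWS' [FORCE]. ROWS is JSON, a list of rows, each a list of 3 entries, a list of its own where there are three numbers: the opening in per cent of the stroke, from 0 (shut) to 100 (fully open), then the shift along the world's x, y, z in mm, then the turn, a rotation vector about the world's x, y, z in degrees. A call has 1 to 20 rows; each row is the pose to reach, as a shift and turn from the pose measured when the call began; what a row does not reach only later rows make up. A row lasts 1/8 s, in which the tool goes at most 62.5 mm and 10.7 degrees, less where a joint would pass 70% of its speed; a pose out of reach is approached as far as the arm can. A call with a gripper value outside its range is refused whole. The fingers move at their own pace and stop on an object; FORCE is the grip in N (left out, the last holds). Time passes only in rows, so rows that repeat a pose let the fingers close. It gives the time, the measured TCP pose, the force and the opening at its end, in the units of the state.
- get_obs(): the state, without advancing time (a new reading comes with each control period).
- camera(name): name is "scene" or "top" or "wrist"; returns a dict with "img" (420x560x3 uint8, red, green, blue), "fx", "fy", "cx", "cy" (pixels), "k1" (the pictures are not rectified: a ray, as slopes to the right and down, at radius r is drawn at 1 + k1 r^2 times it, then the intrinsics apply), "cam_to_world" (4x4, takes a point from camera to world coordinates); the wrist camera has in their place "T_tool_cam" (4x4, takes a point from camera to tool coordinates, whose origin is the TCP and whose axes are the flange's). Camera axes: x right, y down, z forward; pixel columns grow to the right and rows downward; lengths in m; the calibration is good to about 2 mm. A picture is of the moment at which its call begins: read the wrist's pose just before it. There is no depth.
- job_done(): hands the job in, once; it reports no verdict.
Trained networks look in a picture, given as the dict that the camera call returned (one of the last four; its "shot" number tells which), for a name from the list of things; names that differ only in an ending like _2 or _b are one class to them, and where a whole thing is asked for, a point or a joint stands for the part that bears it (a point fixed in the world has none). Each returns a list of dicts, best first, with "confidence" (0 to 1); they miss things now and then, are a little off and sometimes report something else, mostly with a low value. They report only what shows in the picture. A call takes as long as a camera call. They do not tell look-alikes from the thing itself.
- regions_of(picture, label): "region" (420x560 bool, what is visible of it).
- pinpoint(picture, label): "position" ([x, y, z] in m, in world coordinates, good to about 4 mm: a listed point, or the origin of a listed thing).
The state is a dict: "time": time; "q": joint angles; "qd": joint speeds; "joint_efforts": joint torques, N m; "ee_pos": TCP position; "tcp_rot": TCP orientation; "wrist_force": force on the tool from outside, world axes, zero at the start; "torque": the same for the moment, N m; "opening": finger opening in m.
Only numpy, scipy, OpenCV 4.12 (cv2) and the standard library are available. Lean on these libraries where they do the work, as an engineer would, in place of code of your own. Each camera call takes 0.05 s, during which the arm holds its last target. There are 200 camera calls.

## Task

Take the blue pattern plate out of the wooden stand and slide it down into the slot of the grey indexing fixture until it sits fully home, and let go of it. Then grip the red knob of the spring plunger, pull it up as far as it goes so that its pin is clear of the index hole, and finish while still holding it up there, so that I can shift the carriage. Leave the yellow plate in the stand and do not disturb the other things on the bench.

Things in the scene. Friction and masses are not known exactly. Their poses are not given: they have to be found in the camera images.
- blue_plate: loose blue plastic pattern plate, 8 mm thick (its x) by 70 mm wide (its y) by 100 mm tall (its z), about 0.08 kg. Starts upright in one of the two grooves of the wooden stand. Origin: centre of its underside. It is the same either way round about z.
- yellow_plate: loose yellow plate of the same shape and size, origin likewise; stands in the stand's other groove and stays there.
- plate_stand: fixed wooden block, 50 mm (x) by 200 mm (y) by 45 mm high, with two open-topped grooves in line along its y, centred at y = +50 and -50 mm, each 10 mm (x) by 74 mm (y) inside; groove floor 15 mm above the bench, so the plates stand 70 mm out of it. Origin: centre of its underside.
- index_fixture: fixed indexing fixture: aluminium base 100 mm (x) by 260 mm (y) by 12 mm, origin at the centre of its underside. On its +y half a grey slot block 60 by 100 mm, top 60 mm above the bench; on its -y half a flat grey bracket (top 56 mm up) over a dark index bar, carrying the plunger.
- slot_floor (a point): centre of the slot's floor, 22 mm above the bench, at y = +70 mm of the fixture. The upright slot is 10 mm wide (x of this point) by 74 mm long (y of this point), 38 mm deep, the top 4 mm being a 45-degree lead-in. Axes are those of the fixture, z up. A plate that is home stands with its underside on this floor and 62 mm out of the slot.
- plunger_knob (a point): red cylindrical knob of the spring plunger, 26 mm diameter by 32 mm tall, axis vertical, at y = -65 mm of the fixture; moves with the plunger. This point: centre of the knob's underside, 80 mm above the bench when the pin is seated. Below it are a 20 mm diameter steel housing and the bracket.
- index_plunger (a joint): lift of the plunger in m: 0 pin seated in its hole (12 mm deep), 0.018 pulled fully up against its stop. It moves straight up; the spring pulls down with about 5 N at 0 and 10 N at 0.018 and pulls the pin back in if let go.
- seat_hole (a point): mouth of the index hole under the plunger, on top of the dark index bar, 28 mm above the bench.
- red_spool: bystander: spool of red thread, 52 mm diameter, 74 mm tall, loose; origin at its underside.
- dye_bottle: bystander: small dark-capped bottle, 42 mm diameter, 136 mm tall, loose; origin at its underside.
- pink_jar: bystander: clear jar with a pink cap, 68 mm diameter, 86 mm tall, loose; origin at its underside.
- wax: bystander: yellow-brown wax block, 36 by 56 by 22 mm, loose; origin at its underside.
Things that resemble listed ones, but are neither listed nor needed, are in the scene too. There is more than one size of the blue_plate; the one meant has the size given above.

How it is judged (in metres and radians):
On the way, in this order (a step that is already met when the one before it is completed fails the run):
1. the blue plate stands fully home in the fixture's slot and is let go (horizontal distance between blue_plate and slot_floor below 0.006 m and z of blue_plate in the frame of slot_floor below 0.003 m and angle between blue_plate's own z axis and vertical below 0.1 rad and contact force between blue_plate and the fingers below 0.1 N), for 0.2 s.
2. the plunger is pulled fully up by its knob (value of joint index_plunger above 0.0155 m and contact force between index_plunger and the fingers above 2 N), for 0.5 s.
At the end, for the whole second after the job is handed in: The fingers hold the red knob (more than 2 N) with the plunger lifted more than 15.5 of its 18 mm; the blue plate stands at rest in the slot, untouched, its underside within 3 mm of the slot floor and 6 mm of its centre, tilted less than 0.1 rad (all of step 1 and all of step 2 and contact force between blue_plate and the arm below 0.1 N and linear speed of blue_plate below 0.02 m/s); the arm keeps its last pose, push and grip.
It fails at once if the yellow plate is moved more than 15 mm (distance of yellow_plate from where it was at the start of the episode above 0.015 m).
It fails at once if a bystander is moved more than 20 mm (distance of any of red_spool, dye_bottle, pink_jar, wax from where it was at the start of the episode above 0.02 m).
It also fails if it takes over 58 s, if anything falls off the work surface, if the arm or the gripper's body presses on something with over 40 N, if the wrist force passes 120 N, or if a joint passes its speed limit or range.

## Working session

There is one attempt and no reset: what is moved stays moved. The work goes in short steps, Python scripts to look and compute and a shell command to move; the robot and the scene stay as the last step left them, time stands still between calls to the robot, and variables do not carry over. Pictures are saved under pics/ and viewed, about 8 in all and at most 12, crops included, and the job is handed in when it is done.

```bash
mkdir -p pics
cat > h.py <<'E'
from workcell import *
import numpy as np, cv2
def save(c,n,crop=None,s=1):
    im=c["img"][:,:,::-1]
    if crop: x0,y0,x1,y1=crop; im=im[y0:y1,x0:x1]
    cv2.imwrite("pics/"+n,cv2.resize(im,None,fx=s,fy=s,interpolation=cv2.INTER_CUBIC))
def pose(c,T=None): return np.array(c["cam_to_world"]) if "cam_to_world" in c else T@np.array(c["T_tool_cam"])
def rays(c,px):
    p=np.atleast_2d(np.array(px,float)); d=np.c_[(p[:,0]-c["cx"])/c["fx"],(p[:,1]-c["cy"])/c["fy"]]; u=d.copy()
    for _ in range(20): u=d/(1+c["k1"]*(u**2).sum(1,keepdims=True))
    return np.c_[u,np.ones(len(u))]
def onz(c,px,z,T=None):
    M=pose(c,T); r=rays(c,px)@M[:3,:3].T; o=M[:3,3]
    return o+r*((np.atleast_1d(z)-o[2])/r[:,2])[:,None]
def proj(c,P,T=None):
    M=np.linalg.inv(pose(c,T)); q=np.atleast_2d(P)@M[:3,:3].T+M[:3,3]; u=q[:,:2]/q[:,2:]
    u=u*(1+c["k1"]*(u**2).sum(1,keepdims=True)); return u*[c["fx"],c["fy"]]+[c["cx"],c["cy"]]
E
python3 - <<'E'
from h import *
print(get_obs())
for n in["top","scene"]:
    c=camera(n); save(c,n+"0.png",s=1.4)
    print(n,np.round(c["cam_to_world"],3).tolist())
    for l in "blue_plate yellow_plate plate_stand index_fixture slot_floor plunger_knob seat_hole red_spool dye_bottle pink_jar wax".split():
        print(l,[(np.round(d["position"],3).tolist(),round(d["confidence"],2)) for d in pinpoint(c,l)])
E
```

```text
{'time': 0.0, 'q': array([ 7.25947469e+01,  5.00977495e+00,  1.00343587e+01,  9.50997236e+01,
       -1.84864811e-04,  9.00009263e+01]), 'qd': array([ 0.09450834, -0.02625304, -0.06336745, -0.12673048, -0.09493097,
        0.04217358]), 'joint_efforts': array([ 4.67057434e-04, -5.20391679e+01,  4.64804184e+01,  1.62232993e-02,
        4.77089941e-05,  9.84332274e-06]), 'ee_pos': array([0.16445177, 0.52459462, 0.23059493]), 'tcp_rot': array([-1.79924860e+02,  1.86079396e-04,  1.62593821e+02]), 'wrist_force': array([ 0.26374286, -0.11506735,  0.25763819]), 'torque': array([-0.01016857,  0.01759541,  0.01693798]), 'opening': 0.08543642383018588}
top [[0.006, -0.981, 0.192, 0.348], [-1.0, -0.006, 0.004, 0.03], [-0.003, -0.192, -0.981, 1.171], [0.0, 0.0, 0.0, 1.0]]
blue_plate [([0.508, 0.166, 0.029], 0.71), ([0.493, -0.165, 0.012], 0.57), ([0.383, 0.032, 0.005], 0.51)]
yellow_plate [([0.48, -0.062, 0.013], 0.74)]
plate_stand [([0.492, -0.118, -0.001], 0.73)]
index_fixture [([0.507, 0.227, -0.002], 0.65)]
slot_floor [([0.506, 0.299, 0.017], 0.78), ([0.491, -0.121, -0.002], 0.5)]
plunger_kn
[... 230 characters left out ...]
, 0.69)]
scene [[0.843, -0.38, 0.38, 0.117], [-0.537, -0.596, 0.596, -0.66], [-0.0, -0.707, -0.707, 0.906], [0.0, 0.0, 0.0, 1.0]]
blue_plate [([0.496, -0.16, 0.016], 0.76), ([0.386, 0.032, -0.002], 0.71)]
yellow_plate [([0.485, -0.064, 0.016], 0.69)]
plate_stand [([0.489, -0.114, -0.001], 0.77), ([0.656, -0.176, 0.0], 0.65)]
index_fixture [([0.508, 0.232, 0.003], 0.58)]
slot_floor [([0.506, 0.293, 0.024], 0.78), ([0.724, -0.163, -0.003], 0.29)]
plunger_knob [([0.507, 0.16, 0.081], 0.46)]
seat_hole [([0.507, 0.16, 0.028], 0.77)]
red_spool [([0.661, -0.178, -0.001], 0.67)]
dye_bottle [([0.723, -0.164, -0.002], 0.95)]
pink_jar [([0.713, 0.283, 0.001], 0.8)]
wax [([0.678, -0.035, -0.002], 0.78)]
```

View pics/top0.png

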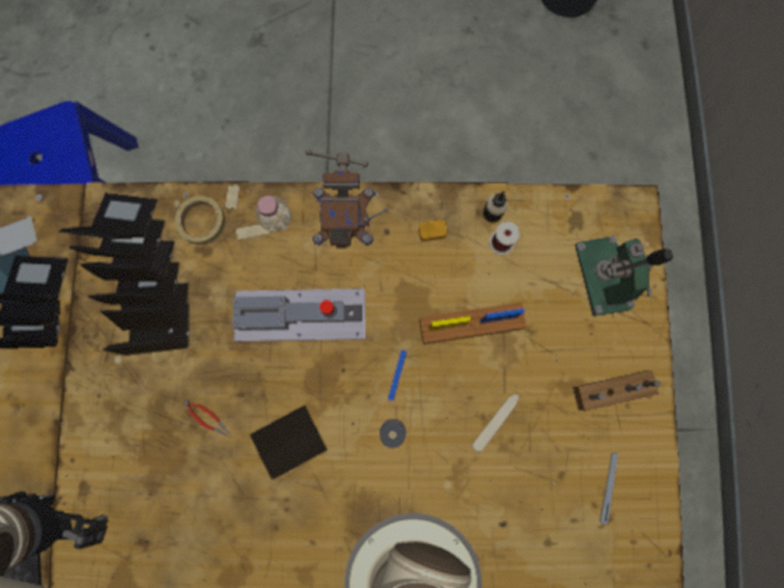

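View pics/scene0.png

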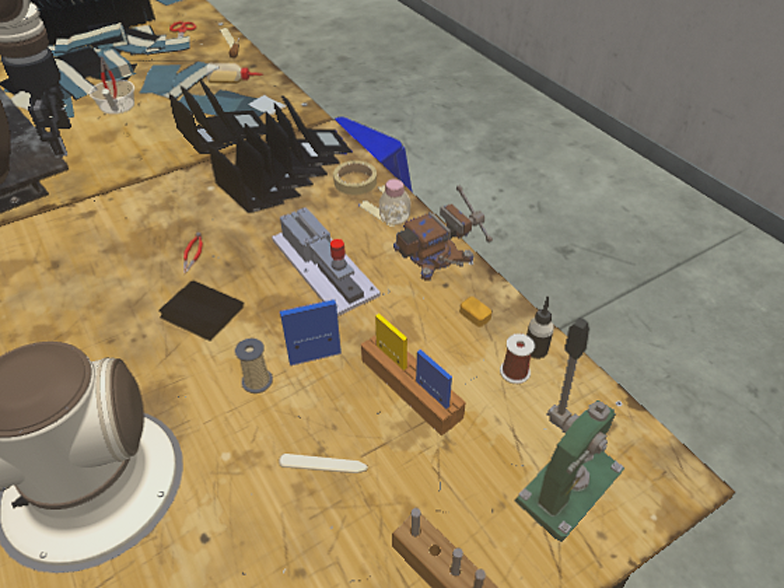

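Top view: the stand is at about px (473,323), with the yellow plate at (450,322) and the right blue plate at (502,315). A larger decoy blue plate stands at (397,375). The fixture is at (300,315) and its knob at (327,307). I'll move over the fixture for a close look with the wrist camera.

```bash
python3 -m pendant '[[100,[0,0,60],[0,0,-8]],[100,[40,-30,90],[0,0,-18]],[100,[90,-70,90],[0,0,-28]],[100,[130,-110,90],[0,0,-38]],[100,[170,-150,90],[0,0,-48]],[100,[210,-190,90],[0,0,-58]],[100,[250,-230,90],[0,0,-68]],[100,[270,-270,90],[0,0,-72.6]],[100,[290,-295,90],[0,0,-72.6]],[100,[300,-295,90],[0,0,-72.6]],[100,[300,-295,90],[0,0,-72.6]],[100,[300,-295,90],[0,0,-72.6]]]'
cat >> h.py <<'E'
from scipy.spatial.transform import Rotation as R
def toolT():
    o=get_obs(); T=np.eye(4); T[:3,:3]=R.from_euler("xyz",o["tcp_rot"],degrees=True).as_matrix(); T[:3,3]=o["ee_pos"]; return T
E
python3 - <<'E'
from h import *
T=toolT(); c=camera("wrist"); save(c,"w1.png",s=1.4); np.savez("w1.npz",T=T)
try: print("ttg",tcp_to_grasp)
except NameError: print("no ttg")
print(np.round(c["T_tool_cam"],3).tolist(),get_obs()["tcp_rot"],get_obs()["q"])
for l in "slot_floor plunger_knob index_fixture seat_hole".split():
    print(l,[(np.round(d["position"],4).tolist(),round(d["confidence"],2)) for d in pinpoint(c,l)])
E
```

```text
time: 2.7
ee_pos: [0.464, 0.2306, 0.3212]
tcp_rot: [-180.0, 0.0, 90.1]
wrist_force: [-0.2, -0.0, 0.2]
opening: 0.0852
ttg 0.0187
[[0.0, -0.95, -0.311, 0.08], [1.0, -0.0, 0.0, 0.0], [-0.0, -0.311, 0.95, -0.143], [0.0, 0.0, 0.0, 1.0]] [-1.79989197e+02 -2.89424441e-03  9.00743609e+01] [2.64305756e+01 3.71192592e+00 1.89718318e+01 1.05268301e+02
 7.38941844e-03 1.16356214e+02]
slot_floor [([0.5069, 0.2961, 0.0162], 0.92)]
plunger_knob [([0.5091, 0.1635, 0.0823], 0.83), ([0.5066, 0.2289, -0.0022], 0.48)]
index_fixture [([0.5055, 0.226, -0.0002], 0.68), ([0.4895, -0.1153, -0.0023], 0.6)]
seat_hole [([0.5088, 0.1576, 0.0293], 0.6)]
```

View pics/w1.png

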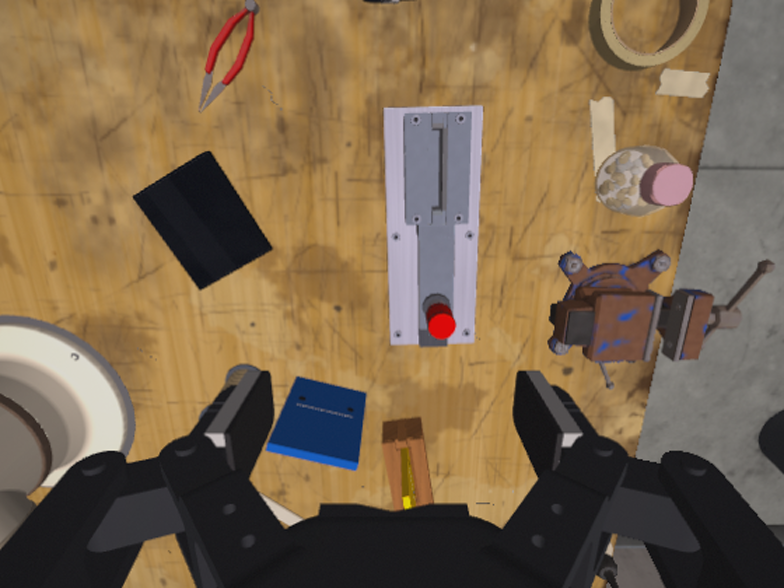

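Wrist view: base corners at about (384,107), (483,105), (474,345) and (390,345). The slot runs from (439,127) to (439,210), and the knob top is at (441,326). I'll work out the fixture pose from these.

Run:
```python
from h import *
T=np.load("w1.npz")["T"]; c=camera("wrist"); T=toolT()
B=onz(c,np.array([[384,107],[483,105],[474,345],[390,345]])/1.4,.012,T); print("base",B.round(4).tolist(),B.mean(0), [np.linalg.norm(B[i]-B[i-1]).round(4) for i in range(4)])
K=onz(c,np.array([[441,326]])/1.4,.112,T); print("knobtop",K)
S=onz(c,np.array([[405,112],[470,111],[466,222],[407,223]])/1.4,.060,T); print("block",S.round(4).tolist(),S.mean(0))
for n in["top","scene"]:
    d=camera(n); m=[r for r in regions_of(d,"plunger_knob")]; print(n,[(r["confidence"],np.argwhere(r["region"]).mean(0)[::-1]) for r in m][:2], proj(d,[.509,.162,.096]))
save(c,"w1c.png",(265,65,355,255),3)
```

```text
base [[0.4559, 0.3552, 0.012], [0.5543, 0.3572, 0.012], [0.5612, 0.0953, 0.012], [0.4615, 0.0953, 0.012]] [0.50823978 0.22573581 0.012     ] [np.float64(0.2599), np.float64(0.0984), np.float64(0.2619), np.float64(0.0997)]
knobtop [[0.50862847 0.16183511 0.112     ]]
block [[0.4756, 0.3463, 0.06], [0.5335, 0.3472, 0.06], [0.5353, 0.2483, 0.06], [0.4784, 0.2473, 0.06]] [0.50570593 0.29729048 0.06      ]
top [(0.52, array([233. , 219.5]))] [[232.76073964 219.59271172]]
scene [(0.69, array([241.2345679 , 178.51851852])), (0.44, array([230.66028529, 187.17792793]))] [[240.99819702 177.48107832]]
```

View pics/w1c.png

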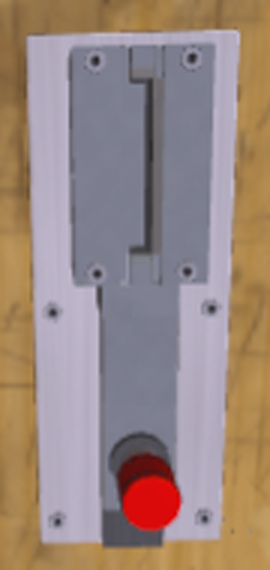

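```bash
python3 -m pendant '[[100,[5,-60,0],[0,0,0]],[100,[10,-120,0],[0,0,2]],[100,[15,-180,0],[0,0,4]],[100,[20,-240,0],[0,0,6]],[100,[25,-300,0],[0,0,8]],[100,[30,-350,0],[0,0,8]],[100,[31,-394,0],[0,0,8]],[100,[31,-394,0],[0,0,8]],[100,[31,-394,0],[0,0,8]],[100,[31,-394,0],[0,0,8]]]'
python3 - <<'E'
from h import *
T=toolT(); c=camera("wrist"); save(c,"w2.png",(140,100,420,310),2.8)
for l in "plate_stand blue_plate yellow_plate".split():
    print(l,[(np.round(d["position"],4).tolist(),round(d["confidence"],2)) for d in pinpoint(c,l)])
for l in ["blue_plate","yellow_plate","plate_stand"]:
    for r in regions_of(c,l)[:3]:
        p=np.argwhere(r["region"])[:,::-1].astype(np.float32); b=cv2.minAreaRect(p); print(l,r["confidence"],np.round(cv2.boxPoints(b),1).tolist())
E
```

```text
time: 4.45
ee_pos: [0.4955, -0.1632, 0.3216]
tcp_rot: [180.0, -0.0, 98.1]
wrist_force: [0.3, -0.5, 1.2]
opening: 0.0857
plate_stand [([0.4902, -0.1146, -0.0004], 0.79)]
blue_plate [([0.4959, -0.1637, 0.0161], 0.92), ([0.3838, 0.0317, 0.0013], 0.91)]
yellow_plate [([0.4803, -0.0642, 0.0137], 0.59), ([0.6565, -0.1785, 0.0015], 0.39)]
blue_plate 0.77 [[279.0, 143.0], [285.0, 143.0], [285.0, 208.0], [279.0, 208.0]]
blue_plate 0.73 [[190.5, 1.100000023841858], [200.39999389648438, -20.5], [259.0, 6.400000095367432], [249.1999969482422, 28.0]]
yellow_plate 0.91 [[278.0, 56.0], [285.0, 56.0], [285.0, 124.0], [278.0, 124.0]]
plate_stand 0.98 [[260.6000061035156, 51.400001525878906], [300.29998779296875, 50.29999923706055], [304.70001220703125, 202.60000610351562], [265.0, 203.8000030517578]]
```

View pics/w2.png

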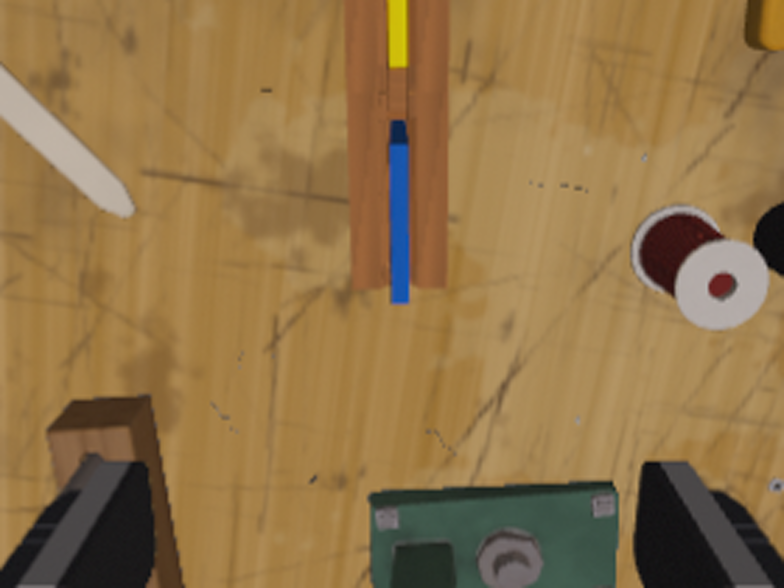

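The plate's top face runs from crop (400,143) to (400,303) and is parallel to the tool axis. Next I compute its position.

Run:
```python
from h import *
T=toolT(); c=camera("wrist")
P=onz(c,np.array([[400,143],[400,303],[391,220],[409,220]])/2.8+[140,100],.115,T); print(P.round(4).tolist(),P[:2].mean(0),np.linalg.norm(P[0]-P[1]),np.linalg.norm(P[2]-P[3]))
d=P[0]-P[1]; print("yaw",np.degrees(np.arctan2(-d[0],d[1])))
t=camera("top"); 
for n in("top","scene"):
    t=camera(n);r=regions_of(t,"blue_plate"); print(n,[(x["confidence"],np.argwhere(x["region"]).mean(0)[::-1].round(1).tolist()) for x in r], proj(t,[P[:2].mean(0),P[:2].mean(0)-[0,0,.035]]).round(1).tolist())
print(T[:3,3])
```

```text
[[0.4938, -0.1286, 0.115], [0.5037, -0.1974, 0.115], [0.4946, -0.1612, 0.115], [0.5022, -0.1601, 0.115]] [ 0.49871569 -0.16299944  0.115     ] 0.06955378040342272 0.007650102884109515
yaw 8.16695441515858
top [(0.66, [358.1, 225.7])] [[360.5, 223.2], [358.1, 225.1]]
scene [(0.84, [309.0, 270.6]), (0.61, [222.2, 237.1])] [[310.4, 259.2], [309.8, 269.3]]
[ 0.49550678 -0.16378181  0.32139938]
```

Plate size (69.6 × 7.7 mm) and yaw (8.2°) match the spec. Descending and gripping.

```bash
python3 -m pendant '[[60,[3,1,-60],[0,0,0]],[60,[3,1,-120],[0,0,0]],[60,[3,1,-170],[0,0,0]],[60,[3,1,-200],[0,0,0]],[60,[3,1,-220],[0,0,0]],[60,[3,1,-227],[0,0,0]],[60,[3,1,-227],[0,0,0]],[60,[3,1,-227],[0,0,0]]]' 25; python3 -m pendant '[[0,[0,0,0],[0,0,0]],[0,[0,0,0],[0,0,0]],[0,[0,0,0],[0,0,0]],[0,[0,0,0],[0,0,0]],[0,[0,0,0],[0,0,0]],[0,[0,0,0],[0,0,0]],[0,[0,0,0],[0,0,0]],[0,[0,0,0],[0,0,0]]]' 25
```

```text
time: 6.1
ee_pos: [0.499, -0.1633, 0.0954]
tcp_rot: [179.9, 0.0, 98.0]
wrist_force: [0.2, -0.8, 0.1]
opening: 0.0512
time: 7.1
ee_pos: [0.4989, -0.1635, 0.0959]
tcp_rot: [179.9, 0.1, 98.0]
wrist_force: [-3.1, -0.2, 5.0]
opening: 0.0072
```

```bash
python3 -m pendant '[[0,[0,0,0],[0,0,0]],[0,[0,0,0],[0,0,0]],[0,[0,0,5],[0,0,0]],[0,[0,0,15],[0,0,0]],[0,[0,0,40],[0,0,0]],[0,[0,0,80],[0,0,0]],[0,[0,0,120],[0,0,0]],[0,[0,0,130],[0,0,0]],[0,[0,0,130],[0,0,0]],[0,[0,0,130],[0,0,0]]]' 50
python3 - <<'E'
from h import *
T=toolT(); c=camera("wrist"); save(c,"w3.png",s=1.4); print(T[:3,3],get_obs()["opening"])
E
```

```text
time: 8.35
ee_pos: [0.4986, -0.1633, 0.2244]
tcp_rot: [-180.0, 0.0, 98.0]
wrist_force: [1.3, 0.4, -0.0]
opening: 0.0068
[ 0.4985701  -0.16328787  0.22438631] 0.0064981499837577375
```

View pics/w3.png

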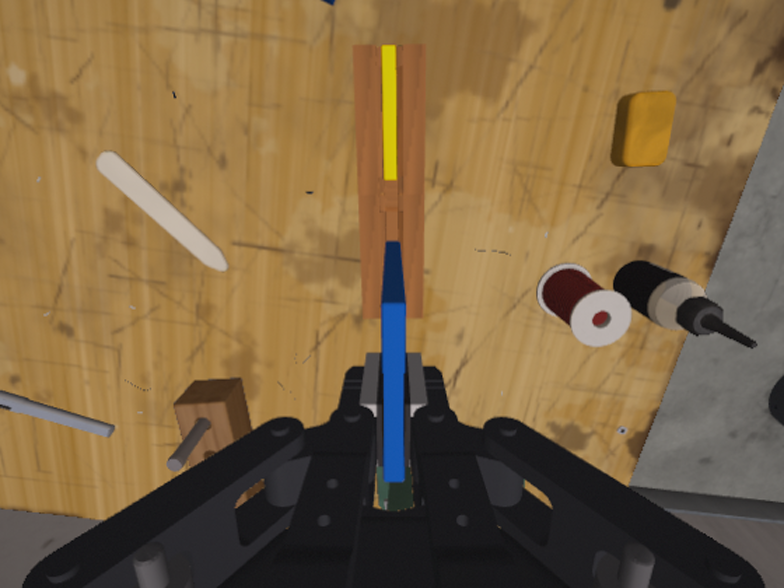

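The plate is held upright between the pads, with its top face from (394,303) to (394,482). I check its offset in the tool frame, then move over the slot.

```bash
python3 - <<'E'
from h import *
T=toolT(); c=camera("wrist"); print(T[2,3])
P=onz(c,np.array([[394,303],[394,482],[382.5,303],[405.5,303]])/1.4,T[2,3]+.0191,T)
L=(P-T[:3,3])@T[:3,:3]; print("tool frame",L.round(4).tolist())
E
python3 -m pendant '[[0,[0,50,0],[0,0,0]],[0,[0,100,0],[0,0,-2]],[0,[0,150,0],[0,0,-4]],[0,[2,200,0],[0,0,-6.7]],[0,[4,250,0],[0,0,-6.7]],[0,[6,300,0],[0,0,-6.7]],[0,[7,350,0],[0,0,-6.7]],[0,[7,400,0],[0,0,-6.7]],[0,[7.5,440,0],[0,0,-6.7]],[0,[7.5,460,0],[0,0,-6.7]],[0,[7.5,460,0],[0,0,-6.7]],[0,[7.5,460,0],[0,0,-6.7]]]'
python3 - <<'E'
from h import *
T=toolT(); c=camera("wrist"); save(c,"w4.png",s=1.4); print(T[:3,3])
print([(np.round(d["position"],4).tolist(),round(d["confidence"],2)) for d in pinpoint(c,"slot_floor")])
E
```

```text
0.2243614593194178
tool frame [[0.0357, 0.0009, -0.0191], [-0.034, 0.0009, -0.0191], [0.0357, -0.0027, -0.0191], [0.0357, 0.0045, -0.0191]]
time: 9.95
ee_pos: [0.506, 0.2957, 0.2244]
tcp_rot: [-180.0, 0.0, 91.3]
wrist_force: [0.0, -0.3, 0.4]
opening: 0.0067
[0.50604648 0.29569379 0.22437085]
[([0.5067, 0.2976, 0.0161], 0.85)]
```

View pics/w4.png

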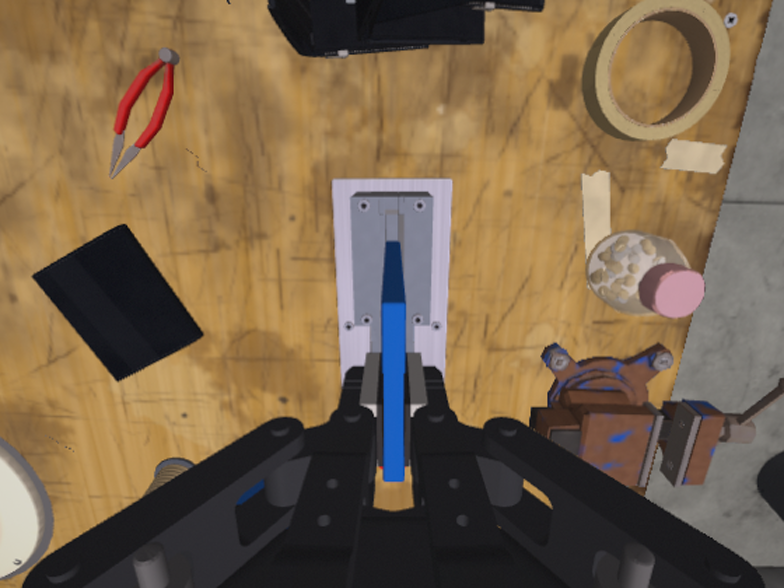

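```bash
python3 -m pendant '[[0,[-0.5,0.5,-40],[0,0,0]],[0,[-0.5,0.5,-68],[0,0,0]],[0,[-0.5,0.5,-68],[0,0,0]],[0,[-0.5,0.5,-68],[0,0,0]]]'
python3 - <<'E'
from h import *
T=toolT(); c=camera("wrist"); save(c,"w5.png",(220,110,340,250),4); print(T[:3,3])
E
```

```text
time: 10.55
ee_pos: [0.5062, 0.2957, 0.1583]
tcp_rot: [179.9, -0.0, 91.2]
wrist_force: [-0.8, 0.1, -0.1]
opening: 0.0066
[0.50618734 0.2957412  0.15829659]
```

View pics/w5.png

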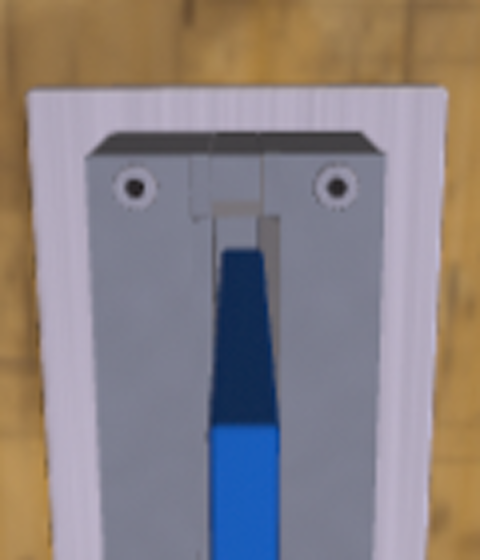

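Plate bottom edge is centred at crop (243,250). The slot mouth spans (192–281, 216), centred at about 236.5, and the block corners are (87,156) and (385,156).

Run:
```python
from h import *
T=toolT(); c=camera("wrist")
q=np.array([[243,250],[243.5,424],[192,216],[281,216],[87,156],[385,156],[101,555],[374,555]])/4+[220,110]
L=(onz(c,q,[T[2,3]-.0809,T[2,3]+.0191]+[.06]*6,T)-T[:3,3])@T[:3,:3]; print((1e3*L).round(1).tolist())
m=lambda i,j:(1e3*(L[i]+L[j])/2).round(1)
print("mouth",m(2,3),"blk far",m(4,5),"blk near",m(6,7),T[:3,3])
```

```text
[[35.2, 0.6, 80.9], [35.9, 0.6, -19.1], [38.7, -9.7, 98.6], [38.7, 8.3, 98.6], [50.7, -30.5, 98.6], [50.7, 29.0, 98.7], [-36.9, -30.9, 98.5], [-37.0, 29.8, 98.6]]
mouth [38.7 -0.7 98.6] blk far [50.7 -0.8 98.6] blk near [-36.9  -0.6  98.5] [0.50633885 0.29599295 0.15856855]
```

Offset to the slot: tool y −1.3 mm (world x −1.3), length and yaw aligned. Inserting in stages.

```bash
python3 -m pendant '[[0,[-1.3,0.2,0],[0,0,0]],[0,[-1.3,0.2,-8],[0,0,0]],[0,[-1.3,0.2,-16],[0,0,0]],[0,[-1.3,0.2,-22],[0,0,0]],[0,[-1.3,0.2,-28],[0,0,0]],[0,[-1.3,0.2,-28],[0,0,0]]]'
```

```text
time: 11.4
ee_pos: [0.5048, 0.2962, 0.1298]
tcp_rot: [179.9, -0.0, 91.2]
wrist_force: [-0.3, 0.8, -0.2]
opening: 0.0065
```

No force, and the plate is already about 11 mm into the slot. Continuing down.

```bash
python3 -m pendant '[[0,[0,0,-8],[0,0,0]],[0,[0,0,-14],[0,0,0]],[0,[0,0,-20],[0,0,0]],[0,[0,0,-24],[0,0,0]],[0,[0,0,-26],[0,0,0]],[0,[0,0,-26],[0,0,0]],[0,[0,0,-26],[0,0,0]]]'
```

```text
time: 12.28
ee_pos: [0.5049, 0.2962, 0.1041]
tcp_rot: [179.9, -0.0, 91.2]
wrist_force: [-0.4, 0.3, -0.3]
opening: 0.0065
```

```bash
python3 -m pendant '[[0,[0,0,-1],[0,0,0]],[0,[0,0,-2],[0,0,0]],[0,[0,0,-2.5],[0,0,0]],[0,[0,0,-2.5],[0,0,0]]]'; python3 -m pendant '[[30,[0,0,0],[0,0,0]],[60,[0,0,0],[0,0,0]],[60,[0,0,0],[0,0,0]],[60,[0,0,0],[0,0,0]]]'
```

```text
time: 12.78
ee_pos: [0.5053, 0.2965, 0.103]
tcp_rot: [179.8, -0.1, 91.2]
wrist_force: [-1.2, -1.4, 8.5]
opening: 0.0068
time: 13.28
ee_pos: [0.5052, 0.2965, 0.1028]
tcp_rot: [179.8, -0.1, 91.2]
wrist_force: [-0.8, 0.6, 0.2]
opening: 0.0514
```

Floor contact came at TCP z 0.103, as predicted for home, and the plate is released. Next I raise clear and go above the knob, then check both.

```bash
python3 -m pendant '[[60,[0,0,30],[0,0,0]],[60,[0,0,80],[0,0,0]],[60,[0,0,140],[0,0,0]],[60,[1,-50,150],[0,0,0]],[60,[2,-100,150],[0,0,0]],[60,[3,-135,150],[0,0,0]],[60,[3,-135,150],[0,0,0]],[60,[3,-135,150],[0,0,0]]]'
python3 - <<'E'
from h import *
T=toolT(); c=camera("wrist"); save(c,"w6.png",(120,20,440,260),2.5); print(T[:3,3])
for l in["blue_plate","plunger_knob"]:
  print([(np.round(d["position"],4).tolist(),round(d["confidence"],2)) for d in pinpoint(c,l)])
  for n in("scene","top"): print(n,[(np.round(d["position"],4).tolist(),round(d["confidence"],2)) for d in pinpoint(camera(n),l)])
E
```

```text
time: 14.28
ee_pos: [0.5083, 0.1617, 0.2527]
tcp_rot: [179.8, -0.1, 91.2]
wrist_force: [1.4, 0.4, -0.4]
opening: 0.0514
[0.50828089 0.16167282 0.25271702]
[([0.5055, 0.2951, 0.021], 0.85), ([0.3862, 0.0312, -0.0001], 0.75), ([0.5023, 0.2285, -0.0027], 0.26)]
scene [([0.3873, 0.03, 0.0003], 0.97), ([0.5069, 0.2981, 0.0227], 0.83)]
top [([0.3827, 0.0317, 0.0054], 0.7)]
[([0.5096, 0.1619, 0.0801], 0.67)]
scene [([0.5093, 0.1594, 0.079], 0.58), ([0.7247, -0.1595, -0.0026], 0.35), ([0.4891, -0.1114, -0.0008], 0.17)]
top [([0.4804, -0.0617, 0.0144], 0.55)]
```

View pics/w6.png

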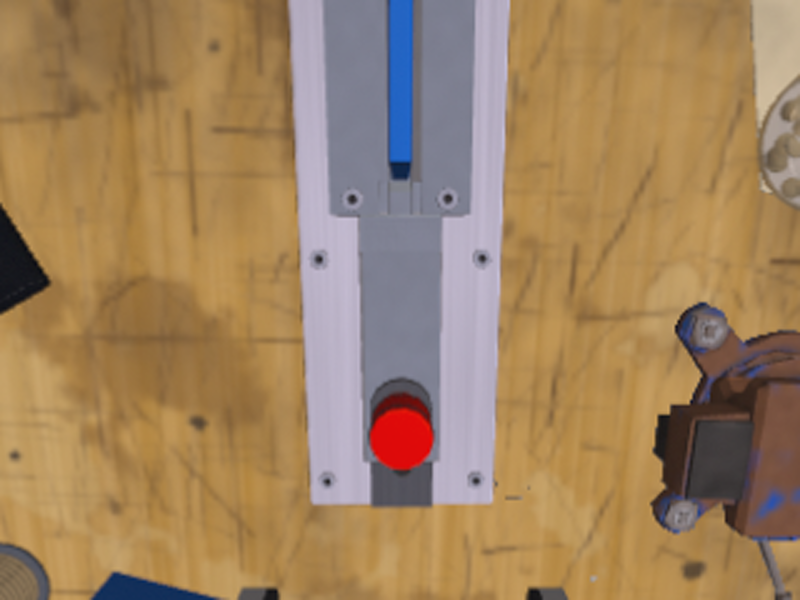

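The plate stands home in the slot (crop (400,165)). The knob top at (401,438) is centred in the jaw plane. Descending to grip the knob.

```bash
python3 -m pendant '[[60,[0,0,-55],[0,0,0]],[60,[0,0,-105],[0,0,0]],[60,[0,0,-145],[0,0,0]],[60,[0,0,-160],[0,0,0]],[60,[0,0,-168],[0,0,0]],[60,[0,0,-168],[0,0,0]],[60,[0,0,-168],[0,0,0]]]'; python3 -m pendant '[[0,[0,0,0],[0,0,0]],[0,[0,0,0],[0,0,0]],[0,[0,0,0],[0,0,0]],[0,[0,0,0],[0,0,0]],[0,[0,0,0],[0,0,0]],[0,[0,0,0],[0,0,0]]]' 70
```

```text
time: 15.7
ee_pos: [0.509, 0.1618, 0.0862]
tcp_rot: [179.7, -0.1, 91.2]
wrist_force: [0.5, 0.5, 0.2]
opening: 0.0515
time: 16.45
ee_pos: [0.5083, 0.162, 0.0877]
tcp_rot: [179.7, -0.2, 91.2]
wrist_force: [-8.6, 0.0, 11.2]
opening: 0.0238
```

```bash
python3 -m pendant '[[0,[0,0,3],[0,0,0]],[0,[0,0,6],[0,0,0]],[0,[0,0,9],[0,0,0]],[0,[0,0,12],[0,0,0]],[0,[0,0,14],[0,0,0]],[0,[0,0,16],[0,0,0]],[0,[0,0,16],[0,0,0]],[0,[0,0,16],[0,0,0]]]'
```

```text
time: 17.45
ee_pos: [0.5082, 0.162, 0.1035]
tcp_rot: [179.8, -0.2, 91.2]
wrist_force: [0.7, 0.9, -9.7]
opening: 0.0239
```

```bash
python3 -m pendant '[[0,[0,0,1],[0,0,0]],[0,[0,0,2],[0,0,0]],[0,[0,0,2.5],[0,0,0]],[0,[0,0,2.5],[0,0,0]],[0,[0,0,2.5],[0,0,0]]]'
python3 - <<'E'
from h import *
T=toolT(); c=camera("scene"); save(c,"s2.png",(160,130,320,290),3.7); print(T[:3,3])
for l in["plunger_knob","blue_plate"]: print([(np.round(d["position"],4).tolist(),round(d["confidence"],2)) for d in pinpoint(c,l)])
E
```

```text
time: 18.08
ee_pos: [0.5081, 0.1619, 0.1058]
tcp_rot: [179.8, -0.1, 91.2]
wrist_force: [2.7, 0.7, -13.3]
opening: 0.0239
[0.50814825 0.16194757 0.10584798]
[([0.5077, 0.1626, 0.0981], 0.69)]
[([0.384, 0.0271, 0.0], 0.95), ([0.5046, 0.2967, 0.0237], 0.51)]
```

View pics/s2.png

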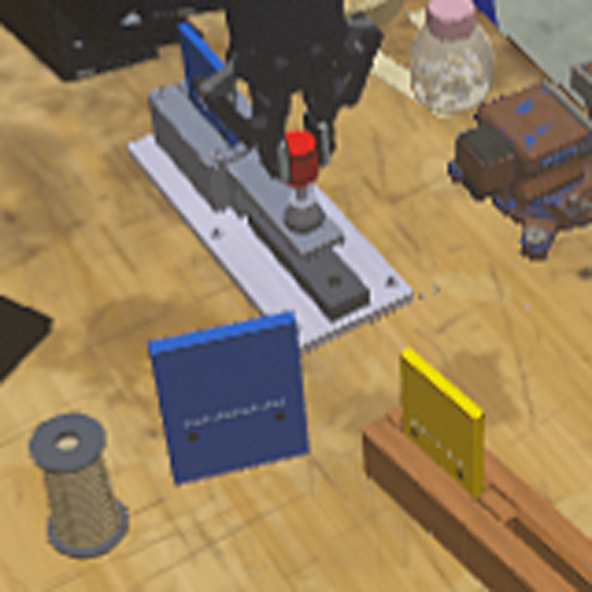

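The knob is up: its underside reads 98 mm, the plunger rod shows at crop (300,190), and force is above the spring's 10 N, so it is at the stop. The plate is in the slot at (205,75), clear of the gripper. I hold briefly to check for slip.

```bash
python3 -m pendant '[[0,[0,0,0.3],[0,0,0]],[0,[0,0,0.3],[0,0,0]],[0,[0,0,0.3],[0,0,0]],[0,[0,0,0.3],[0,0,0]],[0,[0,0,0.3],[0,0,0]],[0,[0,0,0.3],[0,0,0]]]'
python3 - <<'E'
from h import *
print([(np.round(d["position"],4).tolist(),round(d["confidence"],2)) for d in pinpoint(camera("scene"),"plunger_knob")])
o=get_obs(); print(o["wrist_force"],o["ee_pos"])
if o["wrist_force"][2]<-8: print(job_done())
E
```

```text
time: 18.98
ee_pos: [0.5081, 0.1619, 0.1059]
tcp_rot: [179.8, -0.1, 91.2]
wrist_force: [4.1, 1.5, -19.1]
opening: 0.0237
[([0.5084, 0.1597, 0.0972], 0.58)]
[  4.33444239   2.8330803  -19.91182672] [0.50811103 0.161962   0.10592038]
the job is handed in; nothing more can be done
None
```

The blue plate is home in the fixture's slot and released, and the gripper was still holding the plunger knob fully up when I handed the job in at about 19 s. No verdict came back.

- **Blue plate:** I took the plate from the stand and slid it in. It met the slot floor at the expected height, with about 8.5 N upward force, and I let go there. Afterwards the wrist picture showed it standing in the slot. The networks put its underside at 21 to 24 mm, against a slot floor at 22 mm, and 2 mm or less from the slot centre.
- **Plunger:** After the pull the knob's underside read 97 to 98 mm, against 80 mm seated, so it was lifted about 17 to 18 mm. The downward force was 13 to 20 N, more than the spring's 10 N, so it was against its stop. The finger opening stayed at 24 mm, so the knob was not slipping.
- **Other things:** The yellow plate was still in its groove in the last picture. I did not touch the bystanders, but I did not measure their positions again at the end.
- **Disagreements:** The wrist camera read about 0.6 to 0.9 mm off sideways, which I corrected using the held plate. The top camera did not find the plate in the slot or the knob on the check after placing; the scene and wrist cameras both did.

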